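# Put left-hand and right-hand hinge leaves away with their like

## Robot

A 7-joint arm with a two-finger parallel gripper is mounted at the origin on a cart in front of the work surface, level with it; the furniture and walls round the work are solid. World frame = base frame: x ahead of the robot, y to its left, z up, the work surface at z = 0. Lengths are in m, angles in rad, forces in N, time in s.
With the tool pointing down it reaches from about 0.35 to 0.9 m from the base axis. Payload 8.1 kg.
Tool frame: the origin (TCP) lies midway between the tips of the shut fingers; the grasp point (between the pads) lies 19 mm behind it; z points along the fingers, y is the line along which they close (so a half turn about z gives the same grasp; the last joint's range is limited). The gripper opens to 92 mm and grips with 3 to 60 N. Pads are 19 mm wide; open, the fingers measure 130 mm over their backs; the gripper's body (75 mm by 190 mm) begins 47 mm behind the grasp point.
Start: joints at [1.189, 0.434, 0.025, 1.573, -0.012, 1.134, -0.075], TCP at [0.172, -0.601, 0.227] pointing down, gripper open.
Joint ranges: [-2.62, 2.62], [-0.44, 2.09], [-1.27, 1.32], [0.08, 2.57], [-1.32, 4.46], [0.12, 2], [-2.74, 2.74]. Speed limits (rad/s): [2.22, 2.22, 3.01, 3.01, 3.14, 3.14, 3.14].

## Interface

Orientations are given as a unit quaternion [w, x, y, z].
In Python, from plant import arm, sensors, order, snapshot, get_calibration gives the robot as it stands (arm), with the cameras as plain functions, the readings (sensors) and the job (order).
- The arm moves only by the shell command python3 jog.py 'ROWS' [FORCE]. ROWS is a JSON object whose key "plan" holds a list of rows, 1 to 10 of them, each of 5 numbers: the opening from 0.0 (shut) to 1.0 (fully open), then dx, dy, dz in m, then a turn about the tool's z in rad; each row is the pose to reach, as a shift and turn from the pose commanded when the command began, along the tool's axes at that moment; what a row does not reach only later rows make up. A row lasts 1/10 s, in which the tool goes at most 0.05 m and 0.15 rad, less where a joint would pass 70% of its speed; a pose out of reach is approached as far as the arm can. The fingers move at their own pace and stop on an object; FORCE is the grip in N (left out, the last holds). Time passes only in rows, so rows that do not move let the fingers close. It prints the time, the measured TCP pose, the force, the opening and the grip force at its end. Input that does not fit is refused with a message, and nothing moves.
- sensors.sense(): the state, without advancing time (a new reading comes with each control period).
- snapshot(name): name is "scene" or "top"; returns the picture (384x512x3 uint8, red, green, blue); there is no depth.
- get_calibration(name): a dict with "K" (3x3 intrinsics, pixels), "dist" ([k1, k2, p1, p2, k3] as OpenCV has them; the pictures are not rectified), "world_from_camera" (4x4, takes a point from camera to world coordinates). Camera axes: x right, y down, z forward; pixel columns grow to the right and rows downward; lengths in m; the calibration is good to about 2 mm. A picture is of the moment at which its call begins. get_calibration takes no time and is no camera call.
- order.sign_off(): hands the job in; it is judged then, once.
The state is a dict: "time": time; "joints": joint angles; "joint_vel": joint speeds; "effort": joint torques, N m; "ee_pos": TCP position; "orientation": TCP orientation; "force": force on the tool from outside, world axes, zero at the start; "torque": the same for the moment, N m; "width": opening from 0.0 (shut) to 1.0 (fully open); "gripper_force": force on a finger pad.
Only numpy, scipy, OpenCV 4.12 (cv2) and the standard library are available. Lean on these libraries where they do the work, as an engineer would, in place of code of your own. Each camera call takes 0.05 s, during which the arm holds its last target. There are 200 camera calls.

## Task

Two brass lift-off hinge leaves, one left-hand and one its right-hand mirror image, are lying about on the left bench; the wooden stock box on the right bench already holds one leaf of each hand, each in its own compartment. Lay each loose leaf (do not drop it) in the compartment that holds the leaf of the same hand, flat with its knuckle up, then shut the lid fully. Leave the other tools on the left bench where they are.

Things in the scene. Friction and masses are not known exactly. Their poses are not given: they have to be found in the camera images.
- left_leaf: loose LEFT-HAND brass hinge leaf, 80x44x13 mm, 0.16 kg, knuckle up. 6 mm plate; along one long edge a 13 mm round knuckle (x -40..0 mm), then a bare 6 mm pin (x 0..34 mm). Pin up, knuckle face to you: plate LEFT of the knuckle (plate +y, knuckle axis y -15.5 mm). Origin: centre of flat underside of 80x44 outline; x along the pin, z out of the knuckle face.
- right_leaf: loose RIGHT-HAND leaf, the mirror image of left_leaf; same sizes, origin, axes and grip: pin along +x, knuckle up (+z). Pin up, knuckle face to you: plate RIGHT of the knuckle (plate on -y, knuckle axis y +15.5 mm). Each loose leaf lies any way round at either of two places on the left bench. Grip across the 44 mm width at x -15 mm, fingertips 2 mm off the bench
- left_stock: the left-hand leaf already in the box: the same part as left_leaf, same shape and axes. Loose, knuckle up, already in one of the two box compartments (it can be either), near the hinge wall with its length along box y, pin to +y
- right_stock: the right-hand leaf already in the box: the same part as right_leaf, same shape and axes. Loose, knuckle up, already in one of the two box compartments (it can be either), near the hinge wall with its length along box y, pin to +y
- stock_box: dark wooden box fixed to the bench, 170 (x) x 232 (y) x 46 mm high; walls 8, floor 7 mm. Origin: centre of underside; x to the hinge wall (far side), z up. An 8 mm divider at y=0 (42 mm high) makes 2 compartments, each 154 (x) x 104 mm (y) inside, centred y +56 / -56 mm. Stock leaves lie near x +49 mm; x -77..+23 mm is free: a leaf laid along y at x -25 mm leaves room for the fingers
- stock_lid (a joint): angle of the box lid, rad: 0 shut, grows opening; starts open at 1.7 to 1.9, leaning back from the robot; stop 2.0. Wooden panel 170 x 232 x 9 mm, hinged along box y at the top of the hinge wall (box x +85, z 46 mm). The hinge is stiff: the lid stays where left; 2 to 4 N at its free edge moves it, all the way down. No catch
- lid_edge (a point): middle of the lid's free edge, on its outer face, 170 mm from the hinge line: top edge while open, front top edge when shut (then 55 mm above the bench). A 30 mm wide brass lip there stands 4 mm out past the edge
- pliers: bystander, to be left where it is: blue-handled pliers, 132 mm long, between the two loose leaves. Origin: centre of its underside
- brush: bystander, to be left where it is: flux brush, 158 mm long, along the front of the jewellery tray. Origin: centre of its underside
- lighter: bystander, to be left where it is: blue lighter, 79 mm long, on the steel plate to the left. Origin: centre of its underside
- tin_lid: bystander, to be left where it is: small grey tin lid, 45 mm across, near the bench's front edge. Origin: centre of its underside

How it is judged:
At the end, for the whole second after the job is handed in: Each loose leaf lies in the same compartment as the stock leaf of its hand, the two hands apart; all four origins inside the walls, under 30 mm above the box's underside, within 0.3 rad of flat, knuckle up, at rest; lid within 0.05 rad of shut (((x of left_leaf in the frame of stock_box between -0.075 and 0.075 m and z of each of left_leaf, left_stock, right_leaf, right_stock in the frame of stock_box below 0.03 m and y of left_leaf in the frame of stock_box between 0.01 and 0.11 m and x of left_stock in the frame of stock_box between -0.075 and 0.075 m and y of left_stock in the frame of stock_box between 0.01 and 0.11 m and x of right_leaf in the frame of stock_box between -0.075 and 0.075 m and y of right_leaf in the frame of stock_box between -0.11 and -0.01 m and x of right_stock in the frame of stock_box between -0.075 and 0.075 m and y of right_stock in the frame of stock_box between -0.11 and -0.01 m) or (x of left_leaf in the frame of stock_box between -0.075 and 0.075 m and z of each of left_leaf, left_stock, right_leaf, right_stock in the frame of stock_box below 0.03 m and y of left_leaf in the frame of stock_box between -0.11 and -0.01 m and x of left_stock in the frame of stock_box between -0.075 and 0.075 m and y of left_stock in the frame of stock_box between -0.11 and -0.01 m and x of right_leaf in the frame of stock_box between -0.075 and 0.075 m and y of right_leaf in the frame of stock_box between 0.01 and 0.11 m and x of right_stock in the frame of stock_box between -0.075 and 0.075 m and y of right_stock in the frame of stock_box between 0.01 and 0.11 m)) and value of joint stock_lid below 0.05 rad and angle between each of left_leaf, right_leaf, left_stock, right_stock's own z axis and vertical below 0.3 rad and linear speed of each of left_leaf, right_leaf, left_stock, right_stock below 0.02 m/s); the robot touches nothing.
It fails at once if a loose leaf is dropped or thrown (moves freely, out of the fingers, at over 0.9 m/s: a fall of about 40 mm) ((linear speed of left_leaf above 0.9 m/s and contact force between the fingers and left_leaf below 0.05 N) or (linear speed of right_leaf above 0.9 m/s and contact force between the fingers and right_leaf below 0.05 N)).
It fails at once if a tool lying on the left bench (pliers, brush, lighter, tin lid) is moved more than 40 mm (distance of any of pliers, brush, lighter, tin_lid from where it was at the start of the episode above 0.04 m).
It also fails if it takes over 72 s, if anything falls off the work surface, if the arm or the gripper's body presses on something with over 40 N, if the wrist force passes 120 N, or if a joint passes its speed limit or range.

## Working session

There is one attempt and no reset: what is moved stays moved. The work goes in short steps, Python scripts to look and compute and a shell command to move; the robot and the scene stay as the last step left them, time stands still between calls to the robot, and variables do not carry over. Pictures are saved under pics/ and viewed, at most 10 in all, crops included, and the job is handed in when it is done.

```bash
ls; mkdir -p pics
python3 - <<'E'
from plant import arm, sensors, order, snapshot, get_calibration
import cv2,numpy as np
for n in("scene","top"):
    im=snapshot(n); cv2.imwrite(f"pics/{n}0.png",im[:,:,::-1])
    c=get_calibration(n); print(n,c["K"],c["dist"],c["world_from_camera"])
s=sensors.sense(); print(s["ee_pos"],s["orientation"],s["time"],s["width"])
E
```

```text
jog.py
pics
plant.py
scene [[356.76820961   0.         247.3804911 ]
 [  0.         356.76820961 194.63773617]
 [  0.           0.           1.        ]] [-0.04557909  0.          0.          0.          0.        ] [[-0.46283909 -0.53138202  0.70951612 -0.5128375 ]
 [-0.88622442  0.2951287  -0.35707888  0.57961741]
 [-0.01965327 -0.79406058 -0.60752082  0.90941296]
 [ 0.          0.          0.          1.        ]]
top [[452.61455801   0.         259.51574206]
 [  0.         452.61455801 193.63971958]
 [  0.           0.           1.        ]] [-0.06535154  0.          0.          0.          0.        ] [[-0.00534763 -0.99400466  0.10920683  0.31192401]
 [-0.99970226  0.00791413  0.02308134  0.07854453]
 [-0.02380724 -0.10905089 -0.99375103  1.4416321 ]
 [ 0.          0.          0.          1.        ]]
[ 0.17184851 -0.60045362  0.22607782] [-6.51021364e-04  9.90303948e-01  1.38915967e-01 -1.41716852e-04] 0.1 0.9987958727094889
```

View pics/top0.png

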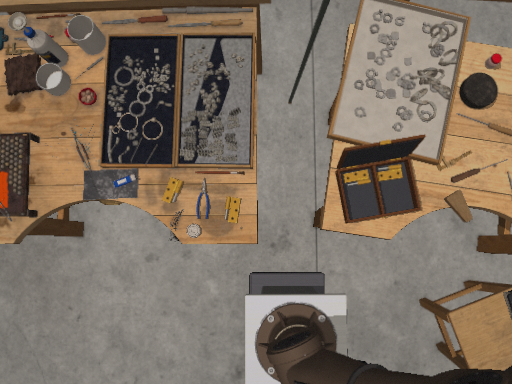

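View pics/scene0.png

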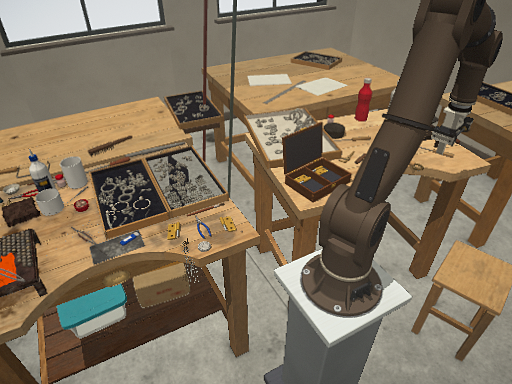

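The top view shows loose leaves at about (173,190) and (233,209), the pliers at (204,200), and the box at about (380,185) with stock leaves at (356,178) and (389,172). Next I'll zoom in.

Run:
```python
import cv2,numpy as np
t=cv2.imread("pics/top0.png")
a=cv2.resize(t[170:245,155:255],(800,600),interpolation=cv2.INTER_CUBIC)  # 8x
b=cv2.resize(t[130:230,328:428],(600,600),interpolation=cv2.INTER_CUBIC)
# 3 crops stacked: leaf1, leaf2, (8x)
L1=cv2.resize(t[172:210,158:190],None,fx=8,fy=8,interpolation=cv2.INTER_CUBIC)
L2=cv2.resize(t[190:228,217:249],None,fx=8,fy=8,interpolation=cv2.INTER_CUBIC)
S=cv2.resize(t[158:190,338:410],None,fx=8,fy=8,interpolation=cv2.INTER_CUBIC)
c=np.zeros((570,800,3),np.uint8); c[:304,:256]=L1; c[:304,260:516]=L2; c[310:566,:576]=S
cv2.imwrite("pics/crop.png",c)
```

```text
(no output)
```

View pics/crop.png

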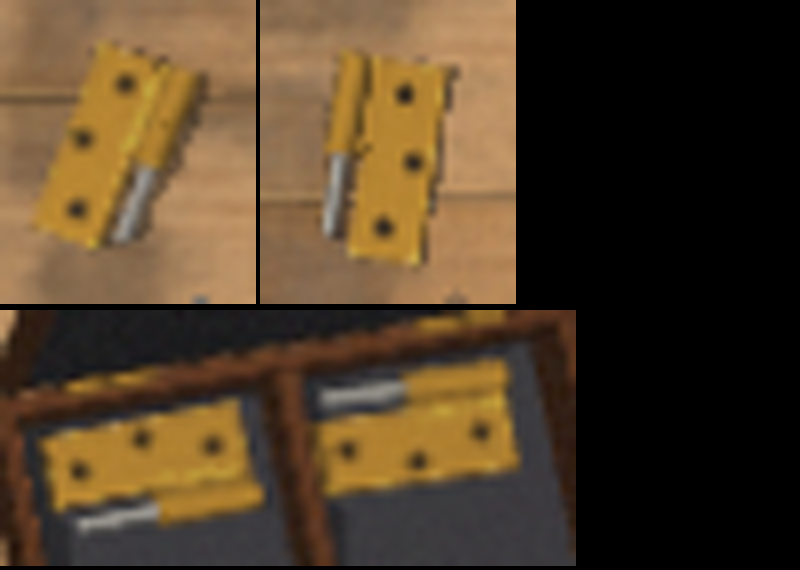

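Reading the crop with the pin turned up: the left-most loose leaf has its plate right of the knuckle, so it is RIGHT-hand. The other loose leaf is LEFT-hand. In the box, the left (+y) compartment holds the right-hand leaf and the -y compartment the left-hand one. Now I'll measure.

```bash
cat > h.py <<'E'
from plant import arm, sensors, order, snapshot, get_calibration
import cv2,numpy as np
from scipy.spatial.transform import Rotation as R
def cast(cam,uv,z):
    c=get_calibration(cam); T=np.array(c["world_from_camera"])
    p=cv2.undistortPoints(np.array(uv,float).reshape(-1,1,2),np.array(c["K"]),np.array(c["dist"])).reshape(-1,2)
    d=np.c_[p,np.ones(len(p))]@T[:3,:3].T; o=T[:3,3]
    return (o+d*((z-o[2])/d[:,2])[:,None])[:,:2]
def to(p,yaw):
    """shift + turn in tool axes to reach TCP p with tool-x heading yaw (mod pi)"""
    s=sensors.sense(); q=s["orientation"]; M=R.from_quat([q[1],q[2],q[3],q[0]]).as_matrix()
    cur=np.arctan2(M[1,0],M[0,0]); t=(-(yaw-cur)+np.pi/2)%np.pi-np.pi/2
    print("t",round(s["time"],2),"ee",np.round(s["ee_pos"],4),"yaw",round(cur,3),"q7",np.round(s["joints"],2),"-> d",np.round(M.T@(np.array(p)-s["ee_pos"]),4),"turn",round(t,3))
E
python3 - <<'E'
from h import *
for cam,rois in(("top",[(158,172,32,38),(217,190,32,38),(338,158,38,36),(374,158,36,30)]),):
    im=cv2.imread(f"pics/{cam}0.png")
    for x,y,w,h in rois:
        k=8; c=cv2.resize(im[y:y+h,x:x+w],None,fx=k,fy=k,interpolation=cv2.INTER_CUBIC)
        hsv=cv2.cvtColor(c,cv2.COLOR_BGR2HSV)
        m=cv2.inRange(hsv,(15,165,110),(32,255,255)); m=cv2.morphologyEx(m,cv2.MORPH_CLOSE,np.ones((15,15)))
        cs=cv2.findContours(m,0,1)[0]; b=max(cs,key=cv2.contourArea)
        box=cv2.boxPoints(cv2.minAreaRect(b))/k+[x,y]-0.5+0.5/k
        P=cast(cam,box,.006); e=[np.linalg.norm(P[1]-P[0]),np.linalg.norm(P[2]-P[1])]
        l=(P[1]-P[0]) if e[0]>e[1] else P[2]-P[1]
        print(np.round(P.mean(0),4),np.round(e,4),"axis",round(np.arctan2(l[1],l[0]),3),cv2.contourArea(b)/k/k)
t=cv2.imread("pics/top0.png")
cv2.imwrite("pics/box.png",cv2.resize(t[130:230,328:428],(600,600),interpolation=cv2.INTER_CUBIC))
E
```

```text
[0.4829 0.3941] [0.0799 0.0422] axis -0.37 252.703125
[0.4202 0.2014] [0.0797 0.0441] axis -0.142 264.28125
[ 0.5185 -0.1987] [0.0827 0.0424] axis -1.392 255.265625
[ 0.5354 -0.3036] [0.0814 0.0434] axis -1.434 253.0546875
```

View pics/box.png

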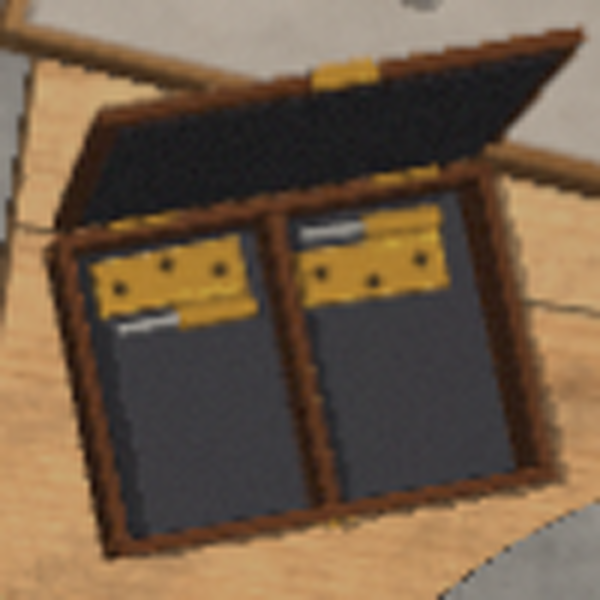

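Run:
```python
from h import *
f=lambda u,v:(u/6-.4+328,v/6-.4+130)
for n,p,z in(("FRrim",(558,474),.046),("RRrim",(494,172),.046),("RLrim",(52,240),.046),("FLrim",(110,550),.046),("FRfloor",(520,467),.007),("divF",(328,503),.042),("divR",(272,208),.042),("lidhingeR",(487,160),.05),("lidL",(60,228),.05)):
    print(n,np.round(cast("top",[f(*p)],z)[0],4))
m=(np.array([.5185,-.1987])+[.5354,-.3036])/2
a=.16; print("box centre from stock", m-.049*np.array([np.cos(a),np.sin(a)]))
# scene view crop
s=cv2.imread("pics/scene0.png"); cv2.imwrite("pics/boxs.png",cv2.resize(s[110:210,275:365],(720,600*800//600*3//4),interpolation=cv2.INTER_CUBIC)[:600])
to([.4829,.3941,.12],0)
```

```text
FRrim [ 0.4148 -0.3869]
RRrim [ 0.5729 -0.3604]
RLrim [ 0.5387 -0.1286]
FLrim [ 0.3777 -0.1545]
FRfloor [ 0.4216 -0.3798]
divF [ 0.4011 -0.2683]
divR [ 0.5554 -0.2444]
lidhingeR [ 0.5785 -0.3558]
lidL [ 0.5443 -0.1323]
box centre from stock [ 0.47857586 -0.25895659]
t 0.1 ee [ 0.1718 -0.6005  0.2261] yaw 0.279 q7 [ 1.19  0.44  0.02  1.57 -0.01  1.13 -0.08] -> d [ 0.5727 -0.8704  0.1072] turn 0.279
```

```bash
sed -i 's/+np.pi\/2)%np.pi-np.pi\/2/+np.pi)%(2*np.pi)-np.pi/; s/(mod pi)//' h.py
python3 jog.py '{"plan": [[1,0.1,-0.07,-0.064,-0.15],[1,0.36,-0.26,-0.064,-0.9],[1,0.36,-0.26,-0.064,-0.9],[1,0.36,-0.26,-0.064,-0.9],[1,0.36,-0.26,-0.064,-0.9],[1,0.36,-0.26,-0.064,-0.9],[1,0.36,-0.26,-0.064,-0.9],[1,0.36,-0.26,-0.064,-0.9],[1,0.36,-0.26,-0.064,-0.9],[1,0.36,-0.26,-0.064,-0.9]]}'
python3 -c "
from h import *
to([.49,.2,.2],2.3); to([.4969,.3887,.12],2.77)"
```

```text
time: 1.1
ee_pos: [0.4508, -0.245, 0.2915]
orientation: [-0.0, 0.828, 0.56, 0.002]
force: [0.0, -1.4, 0.0]
width: 0.998
gripper_force: 0.0
t 1.1 ee [ 0.4508 -0.245   0.2915] yaw 1.189 q7 [ 0.7   0.23 -0.37  1.72  0.08  1.21 -0.07] -> d [ 0.4273 -0.1296  0.0926] turn -1.111
t 1.1 ee [ 0.4508 -0.245   0.2915] yaw 1.189 q7 [ 0.7   0.23 -0.37  1.72  0.08  1.21 -0.07] -> d [ 0.6047 -0.1937  0.1731] turn -1.581
```

```bash
python3 jog.py '{"plan": [[1,0.427,-0.13,0.093,-1.11],[1,0.427,-0.13,0.093,-1.11],[1,0.427,-0.13,0.093,-1.11],[1,0.427,-0.13,0.093,-1.11],[1,0.427,-0.13,0.093,-1.11],[1,0.427,-0.13,0.093,-1.11],[1,0.427,-0.13,0.093,-1.11],[1,0.427,-0.13,0.093,-1.11],[1,0.427,-0.13,0.093,-1.11],[1,0.427,-0.13,0.093,-1.11]]}'
python3 -c "
from h import *
to([.4969,.3887,.10],2.77)"
```

```text
time: 2.1
ee_pos: [0.4879, 0.199, 0.1968]
orientation: [-0.002, 0.41, 0.912, 0.001]
force: [-1.0, 0.7, 0.2]
width: 1.0
gripper_force: 0.0
t 2.1 ee [0.4879 0.199  0.1968] yaw 2.297 q7 [ 0.07  0.4  -0.73  1.81  0.3   1.05 -0.06] -> d [0.1355 0.1325 0.0975] turn -0.473
```

```bash
python3 jog.py '{"plan": [[0.8,0.1355,0.1325,0.0975,-0.473],[0.8,0.1355,0.1325,0.0975,-0.473],[0.8,0.1355,0.1325,0.0975,-0.473],[0.8,0.1355,0.1325,0.0975,-0.473],[0.8,0.1355,0.1325,0.0975,-0.473],[0.8,0.1355,0.1325,0.0975,-0.473],[0.8,0.1355,0.1325,0.0975,-0.473]]}'
python3 - <<'E'
from h import *
to([.4969,.3887,.002],2.77)
a,b=snapshot("scene"),snapshot("top")
cv2.imwrite("pics/a.png",np.hstack([cv2.resize(x,(400,400),interpolation=2) for x in(a[190:270,130:250],b[150:230,130:250])])[:,:,::-1])
E
```

```text
time: 2.8
ee_pos: [0.5006, 0.3802, 0.1001]
orientation: [0.0, 0.189, 0.982, -0.001]
force: [-0.4, -0.6, 0.0]
width: 0.801
gripper_force: 0.0
t 2.8 ee [0.5006 0.3802 0.1001] yaw 2.761 q7 [-0.26  0.69 -0.75  1.66  0.53  1.02  0.01] -> d [0.0067 0.0066 0.0981] turn -0.009
```

View pics/a.png

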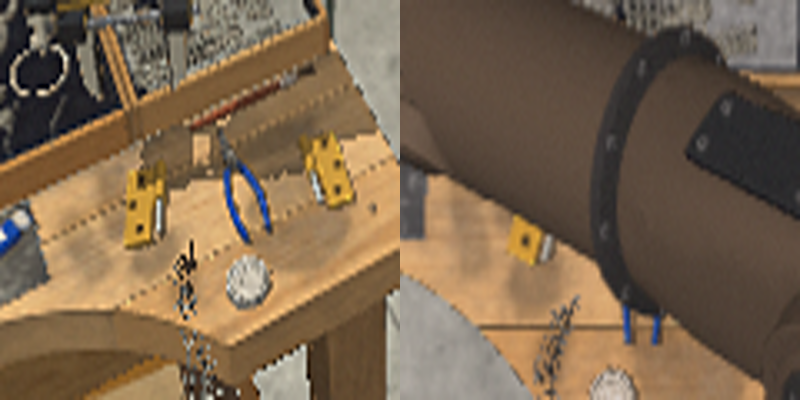

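The gripper is above the leaf on the steel-plate side, and the leaves and pliers haven't moved. I'll let it settle, then descend.

```bash
python3 jog.py '{"plan": [[0.8,0,0,0.05,0],[0.8,0,0,0.05,0],[0.8,0,0,0.05,0],[0.8,0,0,0.05,0]]}'
python3 -c "
from h import *
to([.4969,.3887,.002],2.77)"
```

```text
time: 3.3
ee_pos: [0.5012, 0.3819, 0.0524]
orientation: [0.001, 0.189, 0.982, 0.001]
force: [-0.9, 1.0, 0.2]
width: 0.8
gripper_force: 0.0
t 3.3 ee [0.5012 0.3819 0.0524] yaw 2.761 q7 [-0.28  0.74 -0.71  1.69  0.58  0.93 -0.03] -> d [0.0066 0.0046 0.0504] turn -0.009
```

```bash
python3 jog.py '{"plan": [[0.8,0.0066,0.0046,0.02,-0.009],[0.8,0.0066,0.0046,0.035,-0.009],[0.8,0.0066,0.0046,0.05,-0.009],[0.8,0.0066,0.0046,0.05,-0.009],[0.8,0.0066,0.0046,0.05,-0.009],[0,0.0066,0.0046,0.05,-0.009],[0,0.0066,0.0046,0.05,-0.009],[0,0.0066,0.0046,0.05,-0.009],[0,0.0066,0.0046,0.05,-0.009],[0,0.0066,0.0046,0.05,-0.009]]}' 35
python3 jog.py '{"plan": [[0,0,0,0,0],[0,0,0,0,0],[0,0,0,0,0]]}'
python3 -c "
from h import *
to([.4969,.3887,.002],2.77)"
```

```text
time: 4.3
ee_pos: [0.496, 0.3883, 0.0004]
orientation: [0.0, 0.184, 0.983, 0.0]
force: [-0.1, -0.5, 5.6]
width: 0.469
gripper_force: 35.6
time: 4.6
ee_pos: [0.496, 0.3882, 0.0004]
orientation: [0.0, 0.184, 0.983, -0.0]
force: [-0.8, -1.0, 6.8]
width: 0.471
gripper_force: 35.6
t 4.6 ee [4.960e-01 3.882e-01 4.000e-04] yaw 2.771 q7 [-0.32  0.8  -0.67  1.72  0.64  0.85 -0.08] -> d [-0.0006  0.0008 -0.0016] turn 0.001
```

```bash
python3 jog.py '{"plan": [[0,0,0,-0.04,0],[0,0,0,-0.09,0],[0,0,0,-0.14,0],[0,0,0,-0.15,0],[0,0,0,-0.15,0],[0,0,0,-0.15,0]]}'
python3 -c "
from h import *
to([.47,0,.16],2.2); to([.4478,-.2215,.13],1.729)"
```

```text
time: 5.2
ee_pos: [0.4955, 0.3872, 0.1485]
orientation: [-0.0, 0.185, 0.983, -0.001]
force: [-0.5, -0.3, -2.8]
width: 0.471
gripper_force: 34.9
t 5.2 ee [0.4955 0.3872 0.1485] yaw 2.77 q7 [-0.25  0.64 -0.78  1.61  0.49  1.1   0.04] -> d [-0.1167 -0.3701 -0.0107] turn 0.57
t 5.2 ee [0.4955 0.3872 0.1485] yaw 2.77 q7 [-0.25  0.64 -0.78  1.61  0.49  1.1   0.04] -> d [-0.1763 -0.5845  0.0198] turn 1.041
```

```bash
python3 jog.py '{"plan": [[0,-0.009,-0.029,0,0.05],[0,-0.117,-0.37,-0.01,0.57],[0,-0.117,-0.37,-0.01,0.57],[0,-0.117,-0.37,-0.01,0.57],[0,-0.117,-0.37,-0.01,0.57],[0,-0.117,-0.37,-0.01,0.57],[0,-0.117,-0.37,-0.01,0.57],[0,-0.117,-0.37,-0.01,0.57],[0,-0.117,-0.37,-0.01,0.57],[0,-0.117,-0.37,-0.01,0.57]]}'
python3 -c "
from h import *
to([.4478,-.2215,.13],1.729)"
```

```text
time: 6.2
ee_pos: [0.4694, -0.0015, 0.1584]
orientation: [-0.001, 0.455, 0.89, -0.001]
force: [0.5, 0.6, -2.0]
width: 0.469
gripper_force: 34.9
t 6.2 ee [ 0.4694 -0.0015  0.1584] yaw 2.196 q7 [ 0.44  0.35 -0.69  1.98  0.28  0.91  0.23] -> d [-0.1658 -0.1462  0.0286] turn 0.467
```

```bash
python3 jog.py '{"plan": [[0,-0.166,-0.146,0.03,0.467],[0,-0.166,-0.146,0.03,0.467],[0,-0.166,-0.146,0.03,0.467],[0,-0.166,-0.146,0.03,0.467],[0,-0.166,-0.146,0.03,0.467],[0,-0.166,-0.146,0.03,0.467],[0,-0.166,-0.146,0.03,0.467],[0,-0.166,-0.146,0.03,0.467]]}'
python3 - <<'E'
from h import *
to([.4478,-.2215,.009],1.729)
a,b=snapshot("scene"),snapshot("top")
cv2.imwrite("pics/b.png",np.hstack([cv2.resize(x,(400,400),interpolation=2) for x in(a[120:210,270:360],b[130:230,328:428])])[:,:,::-1])
E
```

```text
time: 7.0
ee_pos: [0.4512, -0.2165, 0.1298]
orientation: [-0.001, 0.646, 0.763, 0.0]
force: [-0.3, 0.9, -1.4]
width: 0.47
gripper_force: 34.9
t 7.0 ee [ 0.4512 -0.2165  0.1298] yaw 1.737 q7 [ 0.73  0.4  -0.5   1.96  0.25  0.85  0.26] -> d [-0.0046 -0.0042  0.1208] turn 0.008
```

View pics/b.png

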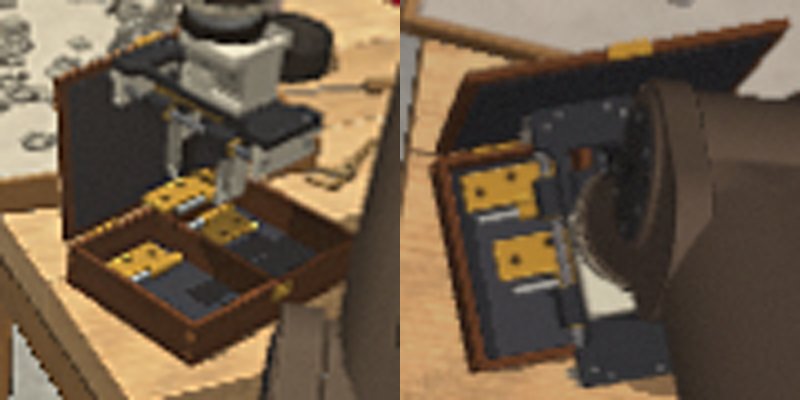

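The held leaf hangs level over the +y compartment, in front of the stock leaf of the same hand and clear of the walls. I'll lower it now.

```bash
python3 jog.py '{"plan": [[0,-0.0046,-0.0042,0.04,0.008],[0,-0.0046,-0.0042,0.06,0.008],[0,-0.0046,-0.0042,0.06,0.008],[0,-0.0046,-0.0042,0.06,0.008]]}'
python3 -c "
from h import *
to([.4478,-.2215,.0085],1.729)"
```

```text
time: 7.5
ee_pos: [0.4477, -0.2234, 0.0707]
orientation: [-0.0, 0.65, 0.76, 0.0]
force: [-0.2, 0.4, -2.2]
width: 0.471
gripper_force: 34.9
t 7.5 ee [ 0.4477 -0.2234  0.0707] yaw 1.727 q7 [ 0.7   0.48 -0.46  2.02  0.31  0.72  0.21] -> d [0.0018 0.0004 0.0622] turn -0.002
```

```bash
python3 jog.py '{"plan": [[0,0.002,0,0.03,0],[0,0.002,0,0.05,0],[0,0.002,0,0.058,0],[0,0.002,0,0.062,0],[0,0.002,0,0.062,0],[0,0.002,0,0.062,0]]}'
python3 -c "
from h import *
to([.4478,-.2215,.0075],1.729)"
```

```text
time: 8.1
ee_pos: [0.4477, -0.2225, 0.0092]
orientation: [0.001, 0.65, 0.76, 0.0]
force: [-0.1, 0.2, -2.0]
width: 0.472
gripper_force: 34.9
t 8.1 ee [ 0.4477 -0.2225  0.0092] yaw 1.726 q7 [ 0.65  0.57 -0.4   2.06  0.39  0.58  0.13] -> d [0.001  0.0003 0.0017] turn -0.003
```

Not touching yet. I'll go 1.5 mm lower, open to 0.6 and lift.

```bash
python3 jog.py '{"plan": [[0,0,0,0.0015,0],[0,0,0,0.0015,0],[0,0,0,0.0015,0],[0.6,0,0,0.0015,0],[0.6,0,0,0.0015,0],[0.6,0,0,0.0015,0],[0.6,0,0,-0.01,0],[0.6,0,0,-0.03,0],[0.6,0,0,-0.07,0],[0.6,0,0,-0.11,0]]}'
python3 jog.py '{"plan": [[0.6,0,0,-0.04,0],[0.6,0,0,-0.04,0],[0.6,0,0,-0.04,0]]}'
python3 -c "
from h import *
to([.455,0,.15],2.2);to([.4350,.1993,.1],3.0)"
```

```text
time: 9.1
ee_pos: [0.4452, -0.2217, 0.1192]
orientation: [-0.002, 0.65, 0.76, -0.0]
force: [0.7, -1.2, 0.5]
width: 0.601
gripper_force: 0.0
time: 9.4
ee_pos: [0.4464, -0.2225, 0.1592]
orientation: [0.0, 0.65, 0.76, -0.0]
force: [-1.0, -0.4, -0.6]
width: 0.599
gripper_force: 0.0
t 9.4 ee [ 0.4464 -0.2225  0.1592] yaw 1.725 q7 [ 0.76  0.36 -0.52  1.93  0.22  0.91  0.29] -> d [0.2186 0.0427 0.009 ] turn -0.475
t 9.4 ee [ 0.4464 -0.2225  0.1592] yaw 1.725 q7 [ 0.76  0.36 -0.52  1.93  0.22  0.91  0.29] -> d [0.4186 0.0536 0.0588] turn -1.275
```

```bash
python3 jog.py '{"plan": [[0.8,0.418,0.053,0,-1.27],[0.8,0.418,0.053,0.03,-1.27],[0.8,0.418,0.053,0.03,-1.27],[0.8,0.418,0.053,0.03,-1.27],[0.8,0.418,0.053,0.03,-1.27],[0.8,0.418,0.053,0.03,-1.27],[0.8,0.418,0.053,0.03,-1.27],[0.8,0.418,0.053,0.059,-1.27],[0.8,0.418,0.053,0.059,-1.27],[0.8,0.418,0.053,0.059,-1.27]]}'
python3 jog.py '{"plan": [[0.8,0,0,0,0],[0.8,0,0,0,0],[0.8,0,0,0,0]]}'
python3 -c "
from h import *
to([.4350,.1993,.002],3.0)"
```

```text
time: 10.4
ee_pos: [0.4318, 0.2022, 0.0969]
orientation: [-0.003, 0.069, 0.998, 0.0]
force: [-0.2, -0.3, 0.8]
width: 0.803
gripper_force: 0.0
time: 10.7
ee_pos: [0.435, 0.1973, 0.0993]
orientation: [0.0, 0.074, 0.997, -0.001]
force: [1.0, -0.3, -0.0]
width: 0.795
gripper_force: 0.0
t 10.7 ee [0.435  0.1973 0.0993] yaw 2.993 q7 [ 0.11  0.5  -0.85  2.02  0.51  0.84  0.38] -> d [0.0003 0.0021 0.0973] turn -0.007
```

```bash
python3 jog.py '{"plan": [[0.8,0,0.002,0.04,-0.007],[0.8,0,0.002,0.07,-0.007],[0.8,0,0.002,0.085,-0.007],[0.8,0,0.002,0.096,-0.007],[0.8,0,0.002,0.096,-0.007],[0.8,0,0.002,0.096,-0.007],[0,0,0.002,0.096,-0.007],[0,0,0.002,0.096,-0.007],[0,0,0.002,0.096,-0.007],[0,0,0.002,0.096,-0.007]]}' 35
python3 jog.py '{"plan": [[0,0,0,0,0],[0,0,0,0,0],[0,0,0,0,0]]}'
python3 -c "
from h import *
to([.4350,.1993,.002],3.0)"
```

```text
time: 11.7
ee_pos: [0.4353, 0.2006, 0.0035]
orientation: [0.0, 0.069, 0.998, -0.0]
force: [0.1, -2.5, 1.2]
width: 0.502
gripper_force: 1.0
time: 12.0
ee_pos: [0.4352, 0.2005, 0.0034]
orientation: [0.0, 0.069, 0.998, -0.0]
force: [-0.4, -2.7, 6.6]
width: 0.467
gripper_force: 35.0
t 12.0 ee [0.4352 0.2005 0.0034] yaw 3.003 q7 [-0.02  0.64 -0.71  2.1   0.69  0.65  0.22] -> d [ 0.     -0.0012  0.0014] turn 0.003
```

```bash
python3 jog.py '{"plan": [[0,0,0,-0.04,0],[0,0,0,-0.09,0],[0,0,0,-0.14,0],[0,0,0,-0.15,0],[0,0,0,-0.15,0],[0,0,0,-0.15,0]]}'
python3 -c "
from h import *
to([.46,-.12,.155],2.2); to([.4656,-.3321,.13],1.729)"
```

```text
time: 12.6
ee_pos: [0.4345, 0.2, 0.1519]
orientation: [-0.001, 0.07, 0.998, -0.001]
force: [-0.1, -1.1, -2.3]
width: 0.468
gripper_force: 35.0
t 12.6 ee [0.4345 0.2    0.1519] yaw 3.002 q7 [ 0.16  0.44 -0.92  1.96  0.43  0.95  0.47] -> d [-0.0697 -0.3134 -0.0027] turn 0.802
t 12.6 ee [0.4345 0.2    0.1519] yaw 3.002 q7 [ 0.16  0.44 -0.92  1.96  0.43  0.95  0.47] -> d [-0.1047 -0.5226  0.0225] turn 1.273
```

```bash
python3 jog.py '{"plan": [[0,-0.007,-0.031,0,0.08],[0,-0.07,-0.313,0,0.8],[0,-0.07,-0.313,0,0.8],[0,-0.07,-0.313,0,0.8],[0,-0.07,-0.313,0,0.8],[0,-0.07,-0.313,0,0.8],[0,-0.07,-0.313,0,0.8],[0,-0.07,-0.313,0,0.8],[0,-0.07,-0.313,0,0.8],[0,-0.07,-0.313,0,0.8]]}'
python3 -c "
from h import *
to([.4656,-.3321,.12],1.729)"
```

```text
time: 13.6
ee_pos: [0.4602, -0.1175, 0.152]
orientation: [-0.001, 0.452, 0.892, 0.0]
force: [0.4, 0.8, -2.5]
width: 0.463
gripper_force: 35.0
t 13.6 ee [ 0.4602 -0.1175  0.152 ] yaw 2.204 q7 [ 0.67  0.36 -0.67  1.98  0.29  0.9   0.48] -> d [-0.1762 -0.1227  0.0317] turn 0.475
```

```bash
python3 jog.py '{"plan": [[0,-0.176,-0.123,0.03,0.475],[0,-0.176,-0.123,0.03,0.475],[0,-0.176,-0.123,0.03,0.475],[0,-0.176,-0.123,0.03,0.475],[0,-0.176,-0.123,0.03,0.475],[0,-0.176,-0.123,0.03,0.475],[0,-0.176,-0.123,0.03,0.475],[0,-0.176,-0.123,0.03,0.475]]}'
python3 jog.py '{"plan": [[0,0,0,0,0],[0,0,0,0,0],[0,0,0,0,0]]}'
python3 - <<'E'
from h import *
to([.4656,-.3321,.0105],1.729)
a,b=snapshot("scene"),snapshot("top")
cv2.imwrite("pics/c.png",np.hstack([cv2.resize(x,(400,400),interpolation=2) for x in(a[120:210,270:360],b[130:230,328:428])])[:,:,::-1])
E
```

```text
time: 14.4
ee_pos: [0.4665, -0.3308, 0.1233]
orientation: [-0.0, 0.648, 0.762, 0.0]
force: [-0.5, 0.7, -0.9]
width: 0.465
gripper_force: 35.0
time: 14.7
ee_pos: [0.4659, -0.333, 0.1234]
orientation: [0.0, 0.649, 0.761, -0.0]
force: [-0.2, -1.0, -1.3]
width: 0.466
gripper_force: 35.0
t 14.7 ee [ 0.4659 -0.333   0.1234] yaw 1.729 q7 [ 0.86  0.5  -0.47  1.79  0.28  0.91  0.43] -> d [ 0.0009 -0.0002  0.1129] turn -0.0
```

View pics/c.png

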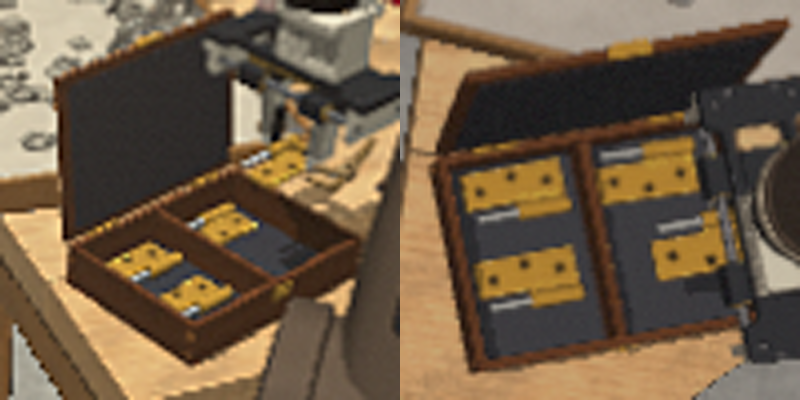

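The right leaf lies flat in the +y compartment at about (530,275) in the picture. The left leaf hangs level over the -y compartment, and its hand matches the stock leaf there.

```bash
python3 jog.py '{"plan": [[0,0.001,0,0.04,0],[0,0.001,0,0.07,0],[0,0.001,0,0.09,0],[0,0.001,0,0.102,0],[0,0.001,0,0.108,0],[0,0.001,0,0.112,0],[0,0.001,0,0.113,0],[0,0.001,0,0.113,0],[0,0.001,0,0.113,0]]}'
python3 jog.py '{"plan": [[0,0,0,0.001,0],[0,0,0,0.001,0],[0.6,0,0,0.001,0],[0.6,0,0,0.001,0],[0.6,0,0,0.001,0],[0.6,0,0,-0.01,0],[0.6,0,0,-0.03,0],[0.6,0,0,-0.07,0],[0.6,0,0,-0.11,0],[0.6,0,0,-0.15,0]]}'
python3 - <<'E'
from h import *
a=.158; X=np.array([np.cos(a),np.sin(a)]); c=np.array([.479,-.258])
P=lambda bx,z:[*(c+bx*X),z]
# lid angle: free-edge lip in the top picture
im=cv2.imread("pics/top0.png"); m=cv2.inRange(cv2.cvtColor(im,cv2.COLOR_BGR2HSV),(15,150,90),(32,255,255)); m[:,:375]=0;m[:,400:]=0;m[:136]=0;m[146:]=0
uv=np.argwhere(m>0).mean(0)[::-1]; print("lip",uv)
for z in(.20,.21,.22): q=cast("top",[uv],z)[0]-c; print(z,q@X,q@[-X[1],X[0]])
to(P(.05,.33),a); to(P(.05,.33),a+np.pi); to(P(.17,.30),a)
E
```

```text
time: 15.7
ee_pos: [0.466, -0.3328, 0.011]
orientation: [0.001, 0.65, 0.76, 0.0]
force: [-0.2, 0.6, -2.4]
width: 0.465
gripper_force: 35.0
time: 16.7
ee_pos: [0.4655, -0.3322, 0.1625]
orientation: [0.0, 0.649, 0.76, 0.0]
force: [1.0, -0.6, -0.2]
width: 0.601
gripper_force: 0.0
lip [385.2195122  142.19512195]
0.2 0.1118612396776045 -0.004272688816893834
0.21 0.1100579434580825 -0.0013498140849398169
0.22 0.10825464723856051 0.0015730606470142523
t 16.7 ee [ 0.4655 -0.3322  0.1625] yaw 1.728 q7 [ 0.88  0.46 -0.49  1.75  0.25  0.99  0.45] -> d [ 0.0712  0.0751 -0.1675] turn 1.57
t 16.7 ee [ 0.4655 -0.3322  0.1625] yaw 1.728 q7 [ 0.88  0.46 -0.49  1.75  0.25  0.99  0.45] -> d [ 0.0712  0.0751 -0.1675] turn -1.571
t 16.7 ee [ 0.4655 -0.3322  0.1625] yaw 1.728 q7 [ 0.88  0.46 -0.49  1.75  0.25  0.99  0.45] -> d [ 0.0712  0.195  -0.1374] turn 1.57
```

```bash
python3 jog.py '{"plan": [[0,0,0,-0.05,0],[0,0,0,-0.1,0],[0,0.02,0,-0.138,0.3],[0,0.071,0.195,-0.138,1.57],[0,0.071,0.195,-0.138,1.57],[0,0.071,0.195,-0.138,1.57],[0,0.071,0.195,-0.138,1.57],[0,0.071,0.195,-0.138,1.57],[0,0.071,0.195,-0.138,1.57],[0,0.071,0.195,-0.138,1.57]]}'
python3 jog.py '{"plan": [[0,0,0,0,0],[0,0,0,0,0],[0,0,0,0,0],[0,0,0,0,0]]}'
python3 - <<'E'
from h import *
a=.158; X=np.array([np.cos(a),np.sin(a)]); c=np.array([.479,-.258])
to([*(c+.155*X),.19],a)
E
```

```text
time: 17.7
ee_pos: [0.6473, -0.2309, 0.2986]
orientation: [-0.0, 0.966, 0.26, 0.0]
force: [-0.4, 0.2, -0.4]
width: 0.002
gripper_force: 0.0
time: 18.1
ee_pos: [0.6469, -0.2321, 0.2984]
orientation: [-0.0, 0.965, 0.263, 0.0]
force: [-0.2, -0.5, 0.4]
width: 0.003
gripper_force: 0.0
t 18.1 ee [ 0.6469 -0.2321  0.2984] yaw 0.532 q7 [ 0.43  0.52 -0.28  1.27  0.14  1.37 -0.88] -> d [-0.0136 -0.0062  0.1084] turn 0.374
```

```bash
python3 jog.py '{"plan": [[0,-0.0,-0.006,0,0.374],[0,0,-0.006,0,0.374],[0,0,-0.006,0,0.374],[0,-0.0136,-0.006,0.03,0.374],[0,-0.0136,-0.006,0.06,0.374],[0,-0.0136,-0.006,0.09,0.374],[0,-0.0136,-0.006,0.106,0.374],[0,-0.0136,-0.006,0.106,0.374],[0,-0.0136,-0.006,0.106,0.374]]}'
python3 - <<'E'
from h import *
a=.158; X=np.array([np.cos(a),np.sin(a)]); c=np.array([.479,-.258])
to([*(c+.128*X),.19],a)
p=sensors.sense()["ee_pos"]; bx=(p[:2]-c)@X; print("box x",bx)
w=.0095
for th in(1.7,1.57,1.4,1.2,1.0,.8,.6,.4,.2,.1,0):
    n=np.array([np.sin(th),np.cos(th)]); r=.165 if th<1.5 else .17
    k=np.array([.085,.046])+r*np.array([-np.cos(th),np.sin(th)])+.009*n+[w,0 if th<1.5 else -.02]
    if th==1.7: k0=k
    print(th,"box",np.round(k,3),"tool dx",round(k[0]-bx,3),"dz",round(p[2]-k[1],3))
im=snapshot("scene"); cv2.imwrite("pics/d.png",cv2.resize(im[90:210,270:390],(600,600),interpolation=2)[:,:,::-1])
E
```

```text
time: 19.0
ee_pos: [0.6325, -0.2337, 0.1928]
orientation: [-0.0, 0.997, 0.078, 0.0]
force: [-0.4, -0.4, 0.0]
width: 0.006
gripper_force: 0.0
t 19.0 ee [ 0.6325 -0.2337  0.1928] yaw 0.157 q7 [ 0.4   0.55 -0.2   1.47  0.12  1.13 -1.23] -> d [-0.0274 -0.0002  0.0028] turn -0.001
box x 0.15542327595168837
1.7 box [0.125 0.193] tool dx -0.03 dz -0.001
1.57 box [0.103 0.196] tool dx -0.052 dz -0.003
1.4 box [0.075 0.21 ] tool dx -0.08 dz -0.017
1.2 box [0.043 0.203] tool dx -0.112 dz -0.01
1.0 box [0.013 0.19 ] tool dx -0.142 dz 0.003
0.8 box [-0.014  0.171] tool dx -0.169 dz 0.022
0.6 box [-0.037  0.147] tool dx -0.192 dz 0.046
0.4 box [-0.054  0.119] tool dx -0.209 dz 0.074
0.2 box [-0.065  0.088] tool dx -0.221 dz 0.105
0.1 box [-0.069  0.071] tool dx -0.224 dz 0.121
0 box [-0.07   0.055] tool dx -0.226 dz 0.138
```

View pics/d.png

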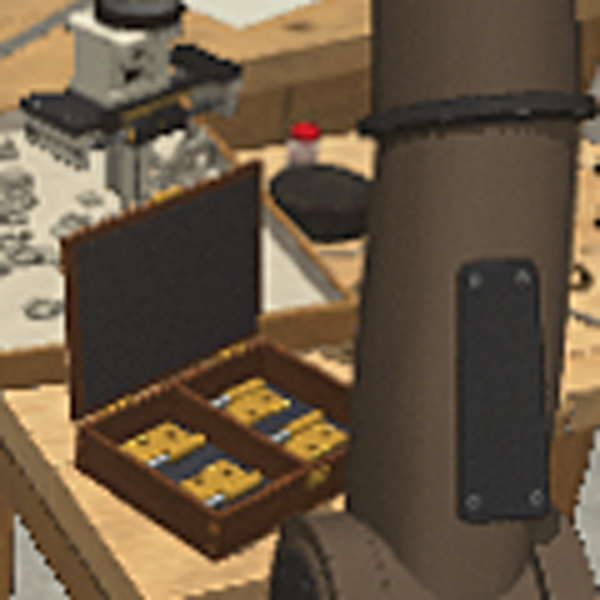

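All four leaves lie flat in the box, and the shut fingers stand behind the lid's free edge. Next I'll pull it forward.

```bash
python3 jog.py '{"plan": [[0,-0.015,0,0,0],[0,-0.03,0,0,0],[0,-0.04,0,0,0],[0,-0.05,0,0,0],[0,-0.06,0,0,0],[0,-0.07,0,0,0],[0,-0.08,0,0,0],[0,-0.09,0,0,0],[0,-0.1,0,0,0],[0,-0.11,0,0,0]]}'
python3 - <<'E'
from h import *
a=.158; X=np.array([np.cos(a),np.sin(a)]); c=np.array([.479,-.258])
p=sensors.sense()["ee_pos"]; print("box x",(p[:2]-c)@X)
im=snapshot("scene"); cv2.imwrite("pics/e.png",cv2.resize(im[90:210,270:390],(600,600),interpolation=2)[:,:,::-1])
E
```

```text
time: 20.05
ee_pos: [0.5227, -0.2507, 0.192]
orientation: [-0.0, 0.997, 0.078, -0.0]
force: [2.6, 0.2, -0.5]
width: 0.005
gripper_force: 1.0
box x 0.04429730282677777
```

View pics/e.png

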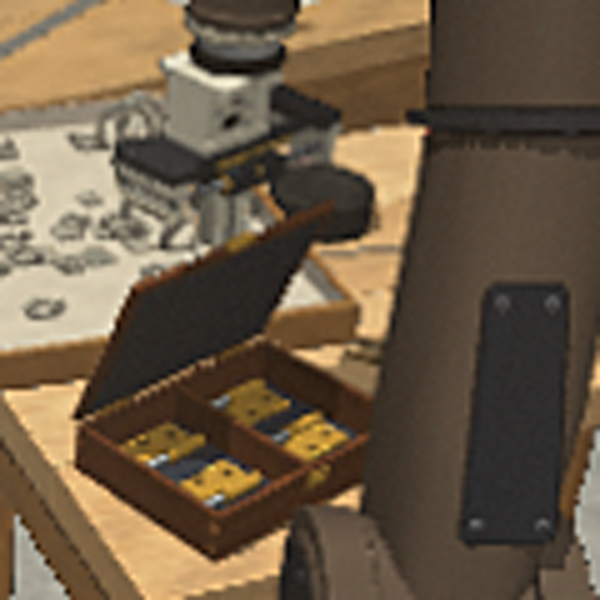

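The lid follows and is at about 1.2 rad, with the leaves undisturbed. I'll continue the arc.

```bash
python3 jog.py '{"plan": [[0,-0.013,0,0.005,0],[0,-0.026,0,0.011,0],[0,-0.039,0,0.019,0],[0,-0.051,0,0.029,0],[0,-0.0625,0,0.039,0],[0,-0.0725,0,0.051,0],[0,-0.081,0,0.064,0],[0,-0.089,0,0.077,0],[0,-0.089,0,0.077,0]]}'
python3 - <<'E'
from h import *
a=.158; X=np.array([np.cos(a),np.sin(a)]); c=np.array([.479,-.258])
p=sensors.sense()["ee_pos"]; print("box x",(p[:2]-c)@X)
E
```

```text
time: 21.0
ee_pos: [0.4332, -0.2646, 0.1139]
orientation: [-0.001, 0.997, 0.078, -0.002]
force: [-1.0, -0.4, 0.5]
width: 0.002
gripper_force: 0.0
box x -0.046289415413590336
```

```bash
python3 jog.py '{"plan": [[0,-0.003,0,0.01,0],[0,-0.006,0,0.02,0],[0,-0.008,0,0.03,0],[0,-0.008,0,0.03,0]]}'
python3 -c "
from plant import arm, sensors, order, snapshot, get_calibration
import cv2
im=snapshot('scene'); cv2.imwrite('pics/f.png',cv2.resize(im[90:210,270:390],(600,600),interpolation=2)[:,:,::-1])"
```

```text
time: 21.4
ee_pos: [0.4268, -0.2655, 0.0838]
orientation: [-0.001, 0.997, 0.078, -0.001]
force: [-0.1, 0.2, -0.8]
width: 0.005
gripper_force: 0.0
```

View pics/f.png

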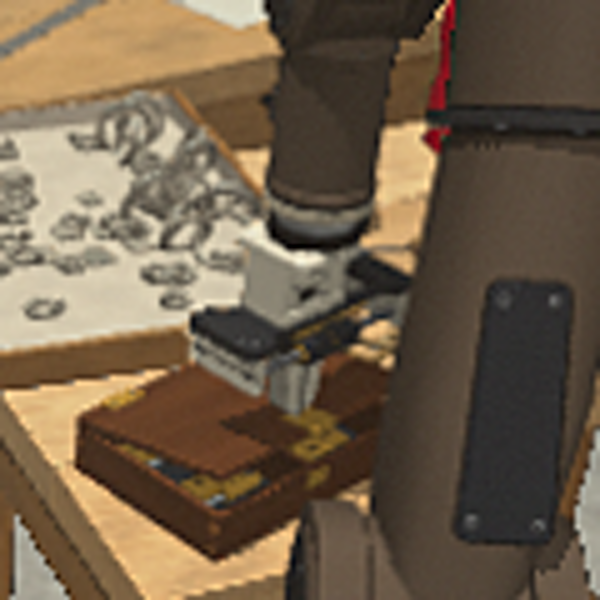

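The lid is nearly shut with the fingers on its outer face near the lip. I'll press it down the rest of the way.

```bash
python3 jog.py '{"plan": [[0,-0.002,0,0.01,0],[0,-0.003,0,0.02,0],[0,-0.003,0,0.026,0],[0,-0.003,0,0.029,0],[0,-0.003,0,0.031,0],[0,-0.003,0,0.031,0],[0,-0.003,0,0.031,0]]}'
```

```text
time: 22.15
ee_pos: [0.4244, -0.2663, 0.0555]
orientation: [0.0, 0.997, 0.078, -0.0]
force: [-8.4, 3.0, 25.7]
width: 0.004
gripper_force: 12.6
```

```bash
python3 jog.py '{"plan": [[0,0,0,0.002,0],[0,0,0,0.004,0],[0,0,0,0.004,0]]}'
```

```text
time: 22.45
ee_pos: [0.4246, -0.2663, 0.0548]
orientation: [0.001, 0.997, 0.078, -0.0]
force: [-22.0, 10.9, 77.2]
width: 0.002
gripper_force: 38.4
```

Hard stop at 55 mm, so the lid is shut. I'll retreat and check.

```bash
python3 jog.py '{"plan": [[0,0,0,-0.005,0],[0,0,0,-0.02,0],[0,0,0,-0.06,0],[0,0,0,-0.11,0],[0,0,0,-0.16,0],[0,0.05,-0.05,-0.16,0],[0,0.1,-0.1,-0.16,0],[0,0.15,-0.15,-0.16,0],[0,0.15,-0.2,-0.16,0],[0,0.15,-0.2,-0.16,0]]}'
python3 jog.py '{"plan": [[0,0,0,0,0],[0,0,0,0,0]]}'
python3 - <<'E'
from h import *
from scipy.spatial.transform import Rotation as R
a=.158; X=np.array([np.cos(a),np.sin(a)]);Y=np.array([-X[1],X[0]]); c=np.array([.479,-.258])
im=snapshot("scene"); g=get_calibration("scene"); T=np.linalg.inv(np.array(g["world_from_camera"]))
pr=lambda P:cv2.projectPoints(np.array(P,float),cv2.Rodrigues(T[:3,:3])[0],T[:3,3],np.array(g["K"]),np.array(g["dist"]))[0].reshape(-1,2)
W=lambda x,y,z:[*(c+x*X+y*Y),z]
hsv=cv2.cvtColor(im,cv2.COLOR_RGB2HSV)
# box silhouette (wood+lid), brass seen below the lid's front/left edge, and predicted shut lid corners
print("lid corners shut",np.round(pr([W(-.085,.116,.055),W(-.085,-.116,.055),W(.085,.116,.055)]),1), "at .05 rad",np.round(pr([W(-.085,.116,.0635),W(-.085,-.116,.0635)]),1))
q=pr([W(x,.116,z) for x,z in((-.085,.046),(-.085,0),(.085,0),(.085,.046))]+[W(-.085,-.116,0),W(-.085,-.116,.046)])
m=np.zeros(im.shape[:2],np.uint8); cv2.fillPoly(m,[q[:4].round().astype(int)],255)
print("left wall face mean HSV",cv2.mean(hsv,m)[:3])
x0,y0=(q[0]).round().astype(int)
print("column through front-left corner:",[tuple(map(int,hsv[v,x0])) for v in range(y0-8,y0+18,1)],x0,y0-8)
br=cv2.inRange(hsv,(18,150,110),(32,255,255)); br[:150]=0;br[205:]=0;br[:,:280]=0;br[:,372:]=0
n,_,st,ce=cv2.connectedComponentsWithStats(br); print(st[1:].tolist(),ce[1:].round().tolist())
print(np.round(sensors.sense()["force"],1))
E
```

```text
time: 23.45
ee_pos: [0.5415, -0.047, 0.21]
orientation: [-0.0, 0.997, 0.078, -0.0]
force: [1.0, 0.7, -0.9]
width: 0.003
gripper_force: 0.0
time: 23.65
ee_pos: [0.5409, -0.0473, 0.2099]
orientation: [-0.0, 0.997, 0.08, -0.0]
force: [-0.8, -1.7, -0.5]
width: 0.004
gripper_force: 0.0
lid corners shut [[312.3 191.7]
 [351.1 171.6]
 [284.  172.9]] at .05 rad [[312.5 190. ]
 [351.4 169.9]]
left wall face mean HSV (13.351351351351353, 138.87162162162164, 93.19256756756758)
column through front-left corner: [(11, 160, 113), (12, 164, 115), (12, 164, 112), (11, 160, 116), (12, 169, 116), (12, 145, 65), (13, 158, 97), (12, 154, 73), (13, 156, 88), (14, 162, 110), (14, 165, 94), (12, 154, 71), (12, 149, 70), (14, 163, 83), (14, 165, 88), (9, 170, 45), (16, 123, 158), (16, 117, 223), (17, 120, 214), (16, 118, 210), (17, 114, 223), (19, 115, 240), (16, 122, 128), (16, 120, 121), (16, 117, 129), (17, 117, 129)] 312 186
[[319, 157, 1, 1, 1], [314, 158, 6, 3, 10], [294, 168, 3, 4, 7], [298, 169, 1, 1, 1], [292, 170, 1, 1, 1], [327, 177, 10, 7, 41], [334, 185, 1, 1, 1], [332, 186, 1, 1, 1]] [[319.0, 157.0], [316.0, 159.0], [295.0, 170.0], [298.0, 169.0], [292.0, 170.0], [332.0, 180.0], [334.0, 185.0], [332.0, 186.0]]
[ 0.1 -0.6  0.4]
```

The lid edge appears at row 191, where a shut lid is predicted. The only brass still visible is the lip and hinges, and the robot touches nothing. I'll hand in.

```bash
python3 -c "
from plant import arm, sensors, order, snapshot, get_calibration
print(order.sign_off())"
```

```text
the job is handed in; nothing more can be done
None
```

I laid both loose leaves flat, each in the compartment with the stock leaf of its hand, shut the lid fully and handed the job in at about 24 s; no verdict was printed, and I did not recheck the bench tools at the end.

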